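Shift the bench polisher into the gear marked green

ROBOT

A 6-joint arm with a two-finger parallel gripper is mounted at the origin on the work surface. World frame = base frame: x ahead of the robot, y to its left, z up, the work surface at z = 0. Lengths are in m, angles in rad, forces in N, time in s.
With the tool pointing down it reaches from about 0.375 to 0.975 m from the base axis. Payload 3.8 kg.
Tool frame: the origin (TCP) lies midway between the tips of the shut fingers; the grasp point (between the pads) lies 19 mm behind it; x points along the fingers, y is the direction in which the jaws open and shut, and the axes are right-handed (so a half turn about x gives the same grasp; the last joint's range is limited). The gripper opens to 88 mm and grips with 3 to 60 N. Pads are 18 mm wide; open, the fingers measure 123 mm over their backs; the gripper's body (75 mm by 187 mm) begins 45 mm behind the grasp point.
Start: joints at [-1.224, 0.264, 1.604, -0, 1.274, -0.037], TCP at [0.253, -0.626, 0.204] pointing down, gripper open.
Joint ranges: [-2.63, 2.63], [-0.94, 2.18], [0.31, 2.57], [-1.31, 4.45], [0, 2.66], [-2.55, 2.55]. Speed limits (rad/s): [2.57, 2.57, 3.14, 3.14, 3.14, 3.14].

INTERFACE

Orientations are given as a rotation vector (axis times angle).
In Python, from cell import manip, inverse_kinematics, cams, order gives the robot as it stands. Calls block until the motion is done:
- manip.move_pose(position, orientation): joint-space move of the TCP to a pose.
- manip.move_linear(position, rate=0.15, rot=None): straight line of the TCP; rot=None keeps the orientation; rate is the mean speed in m/s.
- manip.set_joints(angles): joint-space move.
- manip.set_gripper(opening, force=None): finger opening in m; force is the grip in N (None keeps the last); returns when the fingers have stopped.
- manip.dwell(seconds).
- inverse_kinematics(position, orientation): joint angles nearest the present ones, or None.
- manip.state(): the state.
- cams.capture(name): name is "side" or "top"; returns a dict with "image" (384x512x3 uint8, blue, green, red), "z_map" (384x512 float32, m along the optical axis (not along the pixel's ray), 0 where there is no reading), "intrinsics" (3x3 intrinsics, pixels), "position" and "orientation" of the camera in the world. Camera axes: x right, y down, z forward; pixel columns grow to the right and rows downward; lengths in m; the calibration is good to about 2 mm. A picture is of the moment at which its call begins.
A pose or a line that the arm cannot do raises manip.IKError and nothing moves.
- order.close_job(): hands the job in, once; it reports no verdict.
The state is a dict: "clock": time; "joint_pos": joint angles; "joint_velocities": joint speeds; "tau": joint torques, N m; "tool_pos": TCP position; "tcp_rot": TCP orientation; "contact_force": force on the tool from outside, world axes, zero at the start; "moment": the same for the moment, N m; "gripper_width": finger opening in m.
Only numpy, scipy, OpenCV 4.12 (cv2) and the standard library are available. Lean on these libraries where they do the work, as an engineer would, in place of code of your own. Each camera call takes 0.05 s, during which the arm holds its last target. There are 200 camera calls.

TASK

Shift the bench polisher into the gear marked by the green disc: push its gear lever out of the park slot, along the cross channel and all the way home into the slot that ends at the green disc, then move clear. Only push the lever with the outside of the fingers: do not take it between them, do not force it hard against the gate, and do not push it into another gear on the way. Leave everything else standing where it is.

Things in the scene. Friction and masses are not known exactly. Their poses are not given: they have to be found in the camera images.
- gearbox: bench polisher, fixed. Origin on the table under the gate's middle; x ahead (away from the robot, yawed up to 0.4 rad), y left, z up. Grey housing 148 mm square under an aluminium gate plate 156 mm square, 8 mm thick, its top at z = 140 mm. Left: blue motor 104 mm across to y = 234 mm, terminal box on it (y 110 to 190, top z = 140). Right: felt wheel, top z = 135 mm, to y = -145 mm
- gate (a point): middle of the gate, on top of the plate, axes as the gearbox. Slots 18 mm wide: cross channel along y at x = 0, y -41 to 41 mm; from its ends (y = 32 and -32) gear slots run ahead to x = 41 and back to x = -41 mm (four gears, an H); the park slot, where the lever starts, runs from the channel's middle (y = 0) back to x = -41. Nothing lies oppo pushed ahead out of park, the lever stops at the channel's far wall
- pivot (a point): point about which the gear lever tilts both ways: 30 mm above the table, under the middle of the gate. The lever is a steel stick 12 mm thick; it has friction, no spring, and stays where it is left; about 5 N at the knob moves it
- knob (a point): centre of the black ball knob, 30 mm across, on top of the lever, 185 mm from the pivot: 215 mm above the table when upright, about 200 mm fully tilted. In gearbox axes it lies about 55 mm behind the gate's middle when fully in park; fully home in a gear about 54 mm ahead or behind and 50 mm to the side; at an end of the cross channel about 51 mm to the side
- neck (a point): point on the axis of the stick, 110 mm from the pivot, where the stick passes through the gate plate. Fully home in a gear it lies about 26 mm (seen from above) from that gear's disc
- fore_aft (a joint): tilt of the lever ahead (+) or back (-), rad; 0 in the cross channel, about +0.31 or -0.31 fully home in a slot
- sideways (a joint): tilt of the lever to the gearbox's left (+) or right (-), rad; 0 in line with the park slot, about +0.28 or -0.28 at the ends of the channel
- disc_green: green enamel disc, 22 mm across and 3 mm thick, fixed on the gate plate just beyond the end of one gear slot: the gear wanted. Origin at the middle of its underside. The four discs lie at gearbox x = +58 or -58, y = +32 or -32 mm, in an order that changes from run to run
- disc_red: red enamel disc, 22 mm across and 3 mm thick, fixed on the gate plate just beyond the end of one gear slot: another gear. Origin at the middle of its underside. The four discs lie at gearbox x = +58 or -58, y = +32 or -32 mm, in an order that changes from run to run
- disc_yellow: yellow enamel disc, 22 mm across and 3 mm thick, fixed on the gate plate just beyond the end of one gear slot: another gear. Origin at the middle of its underside. The four discs lie at gearbox x = +58 or -58, y = +32 or -32 mm, in an order that changes from run to run
- disc_blue: blue enamel disc, 22 mm across and 3 mm thick, fixed on the gate plate just beyond the end of one gear slot: another gear. Origin at the middle of its underside. The four discs lie at gearbox x = +58 or -58, y = +32 or -32 mm, in an order that changes from run to run
- sanding_block: cork sanding block, 95 x 60 x 35 mm, lying in front of the machine; a loose bystander, to be left alone; origin at the middle of its underside
- screwdriver: screwdriver with a red handle, lying in front of the machine, about 25 mm high; a loose bystander, to be left alone; its long axis is x, origin at the middle of its underside
- jar: closed jar, 66 mm across, 95 mm high, standing behind the machine; a loose bystander, to be left alone; origin at the middle of its underside
- pot: small terracotta pot, 84 mm across, 85 mm high, standing to the right; a loose bystander, to be left alone; origin at the middle of its underside
- carving: turned wooden figure, 68 mm across, 128 mm high, standing behind the machine; a loose bystander, to be left alone; origin at the middle of its underside
- mandrel: small spare steel-and-brass mandrel, 28 mm across, 40 mm high, standing on the grey terminal box of the motor (its foot 140 mm above the table); a loose bystander, to be left alone; origin at the middle of its underside
- brush: brush lying to the left of the machine, about 25 mm high; a loose bystander, to be left alone; its long axis is x, origin at the middle of its underside

How it is judged:
By the outcome, as a careful person would: the job done as asked, in the order asked, and still so for the second after the job is handed in, with the robot touching nothing.
It also fails if it takes over 48 s, if anything falls off the work surface, if the arm or the gripper's body presses on something with over 40 N, if the wrist force passes 120 N, or if a joint passes its speed limit or range.

## Working session

There is one attempt and no reset: what is moved stays moved. The work goes in short steps, each a Python script; the robot and the scene stay as the last script left them, time stands still between calls to the robot, and variables do not carry over. Pictures are saved under pics/ and viewed, about 8 in all and at most 12, crops included, and the job is handed in when it is done.

```bash
mkdir -p pics
python3 - <<'E'
from cell import manip,cams
import cv2,numpy as np
for n in("top","side"):
    c=cams.capture(n);cv2.imwrite(f"pics/{n}0.png",c["image"]);np.savez(f"{n}0.npz",**c)
    print(n,c["intrinsics"],c["position"],c["orientation"])
s=manip.state();print(s["clock"],s["tool_pos"],s["tcp_rot"])
E
```

```text
top [[393.49906031   0.         252.52835053]
 [  0.         393.49906031 191.86063324]
 [  0.           0.           1.        ]] [0.38655731 0.03886048 1.18806961] [-2.11482893  2.12455245 -0.17067616]
side [[364.68214616   0.         250.21832707]
 [  0.         364.68214616 196.09652221]
 [  0.           0.           1.        ]] [ 0.40112675 -0.49654872  0.82617432] [-2.44510606  0.32476716 -0.12348484]
0.1 [ 0.25249335 -0.62523989  0.20245366] [ 2.01169824  0.39292097 -2.01233925]
```

View pics/top0.png

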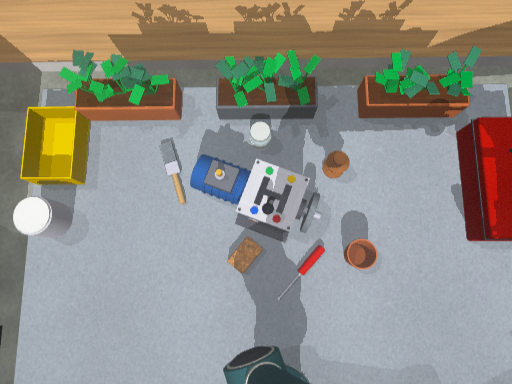

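View pics/side0.png

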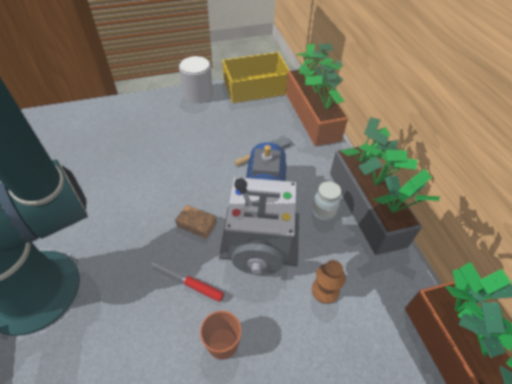

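Top view: green disc at (269,170) is ahead-left, with yellow (291,179) ahead-right, blue (254,210) back-left and red (277,218) back-right. The knob is at about (268,208). In the side view the discs and knob are also clear (green about (287,196), knob (241,186)). Next I measure them by ray casting.

```bash
cat > h.py <<'E'
import cv2,numpy as np
from scipy.spatial.transform import Rotation as R
def ray(c,uv):
    d=np.linalg.inv(c["intrinsics"])@[uv[0],uv[1],1.]
    return np.array(c["position"]),R.from_rotvec(c["orientation"]).as_matrix()@d
def onz(c,uv,z):
    o,d=ray(c,uv);return o+d*(z-o[2])/d[2]
def tri(a,ua,b,ub):
    (o,d),(p,e)=ray(a,ua),ray(b,ub)
    t=np.linalg.lstsq(np.c_[d,-e],p-o,rcond=None)[0]
    x,y=o+t[0]*d,p+t[1]*e
    return (x+y)/2,np.linalg.norm(x-y)
HUE={"green":(60,85),"yellow":(18,30),"blue":(105,130),"red":(0,9)}
def blob(c,lo,hi,near,r=9,minarea=8):
    h=cv2.cvtColor(c["image"],cv2.COLOR_BGR2HSV)
    m=cv2.inRange(h,lo,hi)
    n,l,s,cen=cv2.connectedComponentsWithStats(m)
    k=[i for i in range(1,n) if s[i,4]>=minarea and np.hypot(*(cen[i]-near))<r]
    return (cen[k[0]],s[k[0]].tolist()) if len(k)==1 else (None,[(cen[i],s[i,4]) for i in k])
def disc(c,name,near):
    a,b=HUE[name];return blob(c,(a,110,60),(b,255,255),near)
def knob(c,near,r=14):
    return blob(c,(0,0,0),(180,255,50),near,r,25)
NEAR={"top":dict(green=(269,170),yellow=(291,179),blue=(254,210),red=(277,218)),
"side":dict(green=(287,196),yellow=(286,217),blue=(239,195),red=(236,213))}
E
python3 - <<'E'
from h import *
C={n:dict(np.load(n+"0.npz")) for n in("top","side")}
P={}
for k in HUE:
    q=[]
    for n in C:
        u,s=disc(C[n],k,NEAR[n][k]);print(k,n,u,s)
        if u is not None:
            p=onz(C[n],u,.143);q.append(p);print("   ",p.round(4))
    P[k]=q
for n,nr in(("top",(268,208)),("side",(241,186))): print("knob",n,knob(C[n],nr))
for n,(x,y) in(("top",(225,145)),("side",(200,160))):
    cv2.imwrite(f"pics/{n}c.png",cv2.resize(C[n]["image"][y:y+100,x:x+110],None,fx=5,fy=5,interpolation=cv2.INTER_NEAREST))
im=np.hstack([cv2.imread("pics/topc.png")[:,:400],cv2.imread("pics/sidec.png")[:,:400]]);cv2.imwrite("pics/both0.png",im)
for n,i in (("top",0),("side",1)):
    try:
        g,y,b,r=[P[k][i] for k in("green","yellow","blue","red")]
        o=(g+y+b+r)/4; ax=(g+y-b-r)[:2]; ay=(g+b-y-r)[:2]
        print(n,o,np.arctan2(ax[1],ax[0]),np.arctan2(-ay[0],ay[1]),np.linalg.norm(ax)/2,np.linalg.norm(ay)/2)
    except Exception as e: print(e)
E
```

```text
green top [269.         170.24390244] [266, 167, 7, 7, 41]
    [0.6349 0.0125 0.143 ]
green side [286.66666667 194.875     ] [284, 193, 6, 5, 24]
    [0.6365 0.0151 0.143 ]
yellow top [291.11363636 178.56818182] [288, 175, 8, 8, 44]
    [ 0.6113 -0.0472  0.143 ]
yellow side [285.69444444 216.52777778] [282, 214, 8, 6, 36]
    [ 0.6135 -0.0453  0.143 ]
blue top [253.67346939 209.79591837] [250, 206, 8, 8, 49]
    [0.5265 0.0546 0.143 ]
blue side [237.8125 191.625 ] [236, 190, 5, 4, 16]
    [0.525  0.0555 0.143 ]
red top [276.26666667 219.26666667] [274, 217, 6, 6, 15]
    [ 0.5008 -0.0055  0.143 ]
red side [235.76470588 212.11764706] [233, 210, 6, 5, 17]
    [ 0.5054 -0.0033  0.143 ]
knob top (None, [])
knob side (None, [])
top [0.56839404 0.00358499 0.143     ] -0.36584943174876183 -0.39083222555621516 0.11719592080221258 0.06475610349545681
side [0.57012468 0.00552544 0.143     ] -0.35873033114149566 -0.3432454975880389 0.11729031901734752 0.06327574459341877
```

View pics/both0.png

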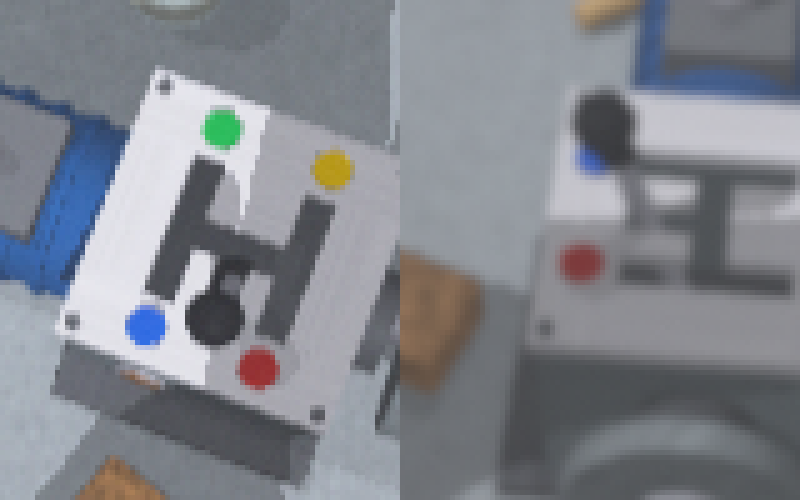

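The crop shows the green disc ahead-left, and the knob at top (268,208.6) and side (241,185.4) with the stick in the park slot. The disc spacing of 117 x 64 mm agrees with the 116 x 64 given, with yaw about -0.363. I'll check the knob position, then move in behind it with the fingers shut.

```bash
cat >> h.py <<'E'
O=np.array([.5692,.0045]);YAW=-.363
M=np.array([[np.cos(YAW),-np.sin(YAW)],[np.sin(YAW),np.cos(YAW)]])
def W(x,y,z): return [*(O+M@[x,y]),z]
def G(p): return np.r_[M.T@(np.asarray(p)[:2]-O),p[2]]
def rot(s=1):
    X=np.array([0,0,-1.]);Y=s*np.r_[M[:,1],0];return R.from_matrix(np.c_[X,Y,np.cross(X,Y)]).as_rotvec()
def F(s): return np.r_[M.T@np.asarray(s["contact_force"])[:2],s["contact_force"][2]]
E
python3 - <<'E'
from h import *
from cell import manip,inverse_kinematics
C={n:dict(np.load(n+"0.npz")) for n in("top","side")}
p,e=tri(C["top"],(268,208.6),C["side"],(241,185.4));print("knob gearbox",G(p),"gap",e)
for s in(1,-1): print(s,inverse_kinematics(W(-.095,0,.3),rot(s)))
E
```

```text
knob gearbox [-0.0484186  -0.00446337  0.20922592] gap 0.003675284934118031
1 [ 2.77266941e-02 -1.54760737e-01  1.86896791e+00 -4.44089210e-16
  1.42738548e+00 -1.18006963e+00]
-1 [ 2.77266941e-02 -1.54760737e-01  1.86896791e+00  4.44089210e-16
  1.42738548e+00  1.96152302e+00]
```

```bash
cat >> h.py <<'E'
def push(m,a,b,z,step,rate,lim):
    """push in gearbox xy from a to b; stop when the force against the push exceeds lim"""
    a,b=np.array(a),np.array(b);n=int(np.ceil(np.linalg.norm(b-a)/step));u=(b-a)/np.linalg.norm(b-a)
    for i in range(1,n+1):
        m.move_linear(W(*(a+(b-a)*i/n),z),rate=rate);s=m.state();f=F(s);g=G(s["tool_pos"])
        print(round(s["clock"],2),(g*1000).round(1),f.round(1))
        if -f[:2]@u>lim: print("stop");break
    return G(s["tool_pos"])
E
python3 - <<'E'
from h import *
from cell import manip
manip.set_gripper(0,10)
p=manip.state()["tool_pos"];manip.move_linear([p[0],p[1],.32],rate=.25)
manip.move_pose(W(-.097,0,.32),rot(1))
print(manip.state()["clock"])
manip.move_linear(W(-.097,0,.185),rate=.2)
s=manip.state();print(s["clock"],G(s["tool_pos"]),F(s),s["gripper_width"])
push(manip,(-.097,0),(-.06,0),.185,.0062,.06,12)
E
```

```text
4.5083
5.3333 [-9.61562655e-02  1.68064719e-04  1.86021775e-01] [-0.05160187  0.28988519  1.21528302] 0.0004077957706911271
5.58 [-89.4   0.4 186.5] [ 0.5  0.  -0.3]
5.83 [-8.420e+01  1.000e-01  1.853e+02] [-0.2 -0.1  0.2]
6.08 [-78.2  -0.  184.9] [-0.5 -0.1 -0.5]
6.33 [-72.1  -0.  184.9] [-0.   0.8  0.4]
6.58 [-66.4  -0.  185. ] [-2.6  0.   1.5]
6.83 [-59.7   0.2 186.3] [-3.7 -0.4  7.3]
```

Run:
```python
from h import *
from cell import manip,cams
g=push(manip,(-.06,0),(-.028,0),.185,.0065,.06,12)
g=push(manip,(-.028,0),(-.018,0),.185,.002,.03,9)
I=[]
for n,(x,y) in(("top",(225,145)),("side",(200,160))):
    c=cams.capture(n);np.savez(n+"1.npz",**c);I.append(cv2.resize(c["image"][y:y+100,x:x+80],None,fx=5,fy=5,interpolation=cv2.INTER_NEAREST))
cv2.imwrite("pics/both1.png",np.hstack(I))
```

```text
7.09 [-52.5   0.5 187.7] [-4.7 -1.4 11.4]
7.35 [-45.2   0.7 189. ] [-5.5 -1.1 15.3]
7.61 [-38.    0.9 190.1] [-4.7 -2.6 18.9]
7.87 [-30.8   1.  190.9] [-4.5 -2.  20.7]
8.12 [-23.7   1.1 191.6] [-4.1 -2.3 21.2]
8.38 [-22.1   1.1 191.7] [-3.8 -1.5 21.2]
8.62 [-20.3   1.1 191.8] [-3.1 -1.5 21.8]
8.88 [-18.5   1.1 191.9] [-2.2 -1.6 21.7]
9.12 [-16.7   1.1 192. ] [-4.1 -2.6 22.1]
9.38 [-14.9   1.1 192.1] [-3. -2. 23.]
9.62 [-13.1   1.1 192.1] [-2.8 -2.1 21.9]
```

View pics/both1.png

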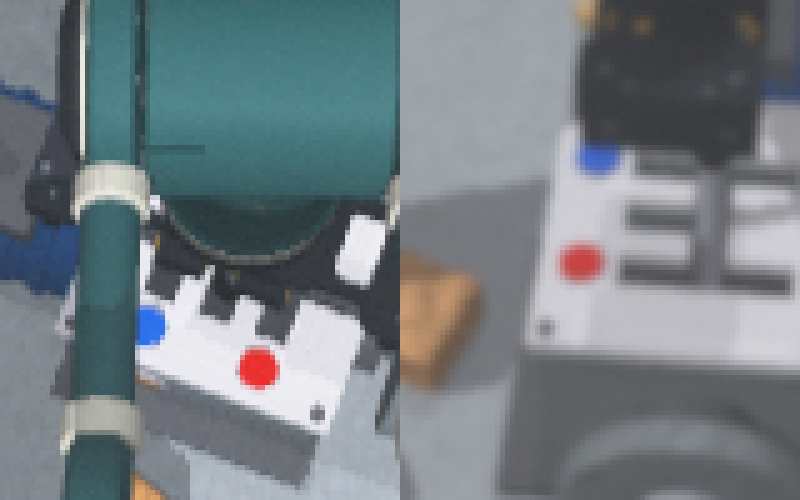

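The fingers hide the lever in this picture. The tool also reads +22 N upward and has been lifted 7 mm, so something on the gripper rides on the knob top about 38 mm above the TCP. I'll lift clear, move to the right and look.

Run:
```python
from h import *
from cell import manip,cams
manip.move_linear(W(-.016,0,.30),rate=.15)
manip.move_linear(W(-.04,-.2,.30),rate=.3)
s=manip.state();print(s["clock"],F(s))
I=[]
for n,(x,y) in(("top",(225,145)),("side",(200,160))):
    c=cams.capture(n);np.savez(n+"2.npz",**c);I.append(cv2.resize(c["image"][y:y+100,x:x+80],None,fx=5,fy=5,interpolation=cv2.INTER_NEAREST))
cv2.imwrite("pics/both2.png",np.hstack(I))
```

```text
11.4667 [-0.05384218  0.310254   -0.05185571]
```

View pics/both2.png

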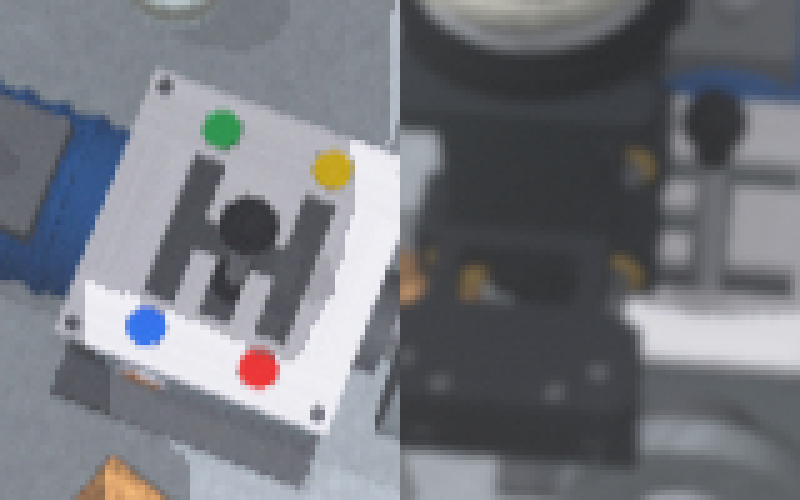

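Knob now at top (274.8,190) and side (263,184), so it appears to have reached the cross channel. Next I triangulate it.

Run:
```python
from h import *
a,b=[dict(np.load(n+"2.npz")) for n in("top","side")]
p,e=tri(a,(274.8,190),b,(263,184));print(G(p),e, G(onz(a,(274.8,190),.215)),G(onz(b,(263,184),.215)))
# ring of depth: highest points near the knob
d=a["z_map"][183:198,268:283];print(d.min(), 1.188-np.percentile(d[d>0],3))
v,u=np.mgrid[180:200,264:286];q=np.array([G(a["position"]+ray(a,(x,y))[1]*a["z_map"][y,x]) for x,y in zip(u.ravel(),v.ravel()) if a["z_map"][y,x]>0])
k=q[q[:,2]>.195];print(len(k),k.min(0),k.max(0),k.mean(0))
# rows at channel edges: gate plate points top
```

```text
[ 0.00023307 -0.00450177  0.21973586] 0.003853625275983797 [-0.00077932 -0.0048543   0.215     ] [0.00190791 0.00037953 0.215     ]
0.0 0.21420348
111 [-0.01406656 -0.0179202   0.2127246 ] [0.01401333 0.01129551 0.23348368] [-0.00117359 -0.00351069  0.22490265]
```

Knob is at about (0,-3) mm, so it is in the channel. The standoff of about 13 mm doesn't match the finger's nominal half width, so I'll read the gripper's profile from the depth image.

Run:
```python
from h import *
from cell import manip
s=manip.state();t=G(s["tool_pos"]);print(t,s["tcp_rot"],rot(1),s["gripper_width"])
for n in("side","top"):
    c=dict(np.load(n+"2.npz"));Z=c["z_map"]
    v,u=np.nonzero(Z>0);D=np.linalg.inv(c["intrinsics"])@np.c_[u,v,np.ones(len(u))].T*Z[v,u]
    P=(R.from_rotvec(c["orientation"]).as_matrix()@D).T+c["position"]
    g=np.c_[(P[:,:2]-O)@M,P[:,2]]-t
    k=(abs(g[:,0])<.12)&(abs(g[:,1])<.12)&(g[:,2]>-.03)&(g[:,2]<.16);g=g[k]*1000;u=u[k];v=v[k]
    for z in range(-30,160,10):
        q=g[(g[:,2]>=z)&(g[:,2]<z+10)]
        if len(q)>3: print(n,z,len(q),np.percentile(q,[2,50,98],axis=0)[:,:2].round(0).tolist())
c=dict(np.load("side2.npz"))
for d in((0,0,0),(0,0,.064)):
    q=W(*(t+d)[:2],(t+d)[2]);x=c["intrinsics"]@(R.from_rotvec(c["orientation"]).as_matrix().T@(q-c["position"]));print(x[:2]/x[2])
cv2.imwrite("pics/side2.png",cv2.resize(c["image"][130:280,150:350],None,fx=4,fy=4,interpolation=cv2.INTER_CUBIC))
```

```text
[-0.0399433  -0.1987836   0.29965955] [ 0.28427504  1.55251739 -0.28316956] [ 0.28481632  1.55196656 -0.28481632] 0.00036508454875979954
side 70 11 [[-7.0, -18.0], [-0.0, -18.0], [7.0, -17.0]]
side 90 31 [[-11.0, -85.0], [1.0, -29.0], [12.0, -28.0]]
side 100 274 [[-31.0, -87.0], [4.0, -86.0], [35.0, 77.0]]
side 110 236 [[-32.0, -87.0], [25.0, -33.0], [36.0, 77.0]]
side 120 376 [[-32.0, -93.0], [25.0, -27.0], [35.0, 29.0]]
side 130 288 [[-31.0, -95.0], [4.0, -93.0], [36.0, 68.0]]
side 140 1542 [[-30.0, -94.0], [3.0, -75.0], [34.0, -34.0]]
side 150 185 [[-19.0, -42.0], [6.0, -41.0], [23.0, -22.0]]
top 100 21 [[-34.0, -85.0], [-32.0, 27.0], [25.0, 81.0]]
top 110 140 [[-34.0, -82.0], [-24.0, 28.0], [20.0, 62.0]]
top 120 196 [[-34.0, -87.0], [-22.0, 21.0], [33.0, 61.0]]
top 130 157 [[-34.0, -95.0], [-12.0, 36.0], [23.0, 91.0]]
top 140 1010 [[-32.0, -94.0], [-9.0, 62.0], [32.0, 89.0]]
[231.34566849 237.87890957]
[229.95649521 215.78680958]
```

View pics/side2.png

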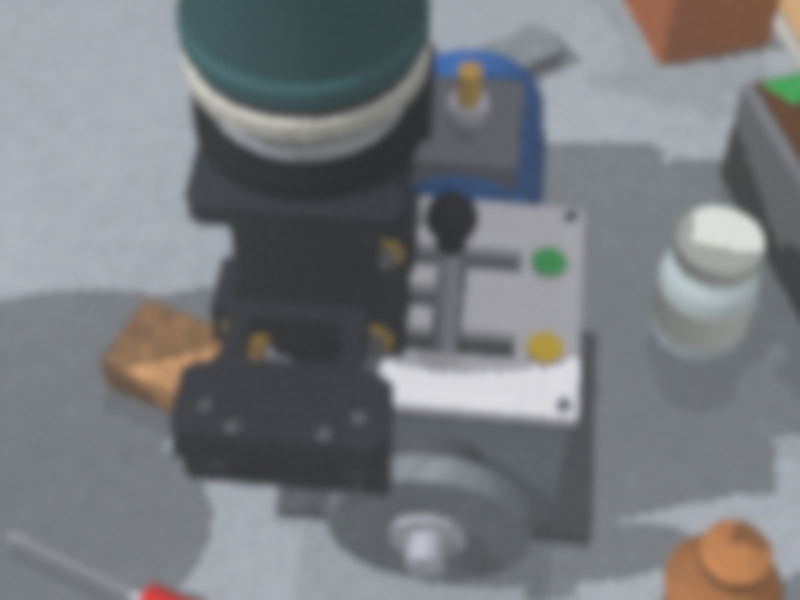

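The picture shows the knob upright in the channel at crop (450,215), with the gripper well to the right. The depth profile shows the body starts about 95 mm above the TCP and no ledge lower down. The upward load is unexplained, so from here I push with the tip higher and abort if Fz builds up.

```bash
sed -i 's/        if -f\[:2\]@u>lim:/        if -f[:2]@u>lim or abs(f[2])>9:/' h.py
python3 - <<'E'
from h import *
from cell import manip
manip.move_linear(W(.001,-.07,.26),rate=.3)
manip.move_linear(W(.001,-.07,.2),rate=.2)
s=manip.state();print(s["clock"],F(s))
push(manip,(.001,-.07),(.001,-.045),.2,.0125,.08,10)
push(manip,(.001,-.045),(.001,-.013),.2,.004,.05,10)
E
```

```text
12.6417 [-0.40354996 -0.47330234  0.38715527]
12.9 [  2.2 -61.1 202. ] [-0.3 -1.   0.1]
13.16 [  1.1 -52.7 200.3] [0.5 0.6 0.1]
13.42 [  0.9 -44.5 199.9] [-0.5  0.8 -0.7]
13.67 [  1.  -40.8 199.9] [-0.2  0.8  0.1]
13.92 [  1.  -36.9 200. ] [-0.2 -0.3  1.3]
14.17 [  1.  -32.8 200. ] [-0.1 -0.2 -0.1]
14.42 [  1.  -28.8 200. ] [-0.8  0.2 -0.2]
14.67 [  1.  -24.8 200. ] [-0.1  0.4  0.4]
14.92 [  1.  -20.8 200. ] [-0.3 -0.8  0.1]
15.17 [  1.  -16.8 200. ] [-0.1  0.7 -0.4]
15.42 [  1.  -12.8 200. ] [ 0.3 -0.   0.4]
```

There was no contact where the finger side should have met the knob. Together with the body bottom sitting 97 mm (not 64 mm) above the reported TCP, this means the real finger tips are about 35 mm above `tool_pos`. The first push was the tips dragging on the knob top. I'll back off, lower by 35 mm and push the knob from the side.

Run:
```python
from h import *
from cell import manip
manip.move_linear(W(.001,-.013,.215),rate=.2)
manip.move_linear(W(.001,-.07,.215),rate=.2)
manip.move_linear(W(.001,-.07,.153),rate=.15)
s=manip.state();print(s["clock"],G(s["tool_pos"]),F(s))
push(manip,(.001,-.07),(.001,-.045),.153,.0125,.08,10)
push(manip,(.001,-.045),(.001,-.005),.153,.005,.05,10)
```

```text
16.6667 [ 0.00108559 -0.06936924  0.15306857] [0.2906558  0.18317052 0.74407725]
16.93 [  2.  -60.8 154.4] [ 0.2 -0.2 -0.9]
17.18 [  1.2 -52.9 153.3] [-0.6  0.  -0.5]
17.44 [  1.  -44.6 153. ] [ 0.3 -0.7 -0.3]
17.69 [  1.  -39.8 153. ] [-0.1 -0.7 -0.1]
17.94 [  1.  -34.8 153. ] [-0.5  0.9  0.3]
18.19 [  1.  -30.2 153. ] [ 0.1 -2.   1. ]
18.44 [  1.1 -24.8 153.3] [ 0.2 -2.4  2.1]
18.69 [  1.1 -19.6 153.2] [ 0.6 -2.4  2.1]
18.94 [  1.  -14.6 153. ] [-0.8 -2.5  3.3]
19.19 [  1.   -9.6 152.9] [-1.1 -2.6  1.5]
19.44 [  0.9  -4.7 152.8] [-0.7 -1.4  0.6]
```

Contact came at y of about -33 with a clean 2-3 N load, which matches the 33 mm standoff. Continuing to the end of the channel.

Run:
```python
from h import *
from cell import manip,cams
push(manip,(.001,-.005),(.001,.010),.153,.005,.05,7)
g=push(manip,(.001,.010),(.001,.022),.153,.002,.03,6)
manip.move_linear(W(.001,g[1]-.03,.153),rate=.2)
manip.move_linear(W(-.06,g[1]-.03,.21),rate=.3)
manip.move_linear(W(-.06,-.17,.26),rate=.3)
s=manip.state();print(s["clock"],F(s))
I=[]
for n,(x,y) in(("top",(225,145)),("side",(220,130))):
    c=cams.capture(n);np.savez(n+"3.npz",**c);I.append(cv2.resize(c["image"][y:y+100,x:x+80],None,fx=5,fy=5,interpolation=cv2.INTER_NEAREST))
cv2.imwrite("pics/both3.png",np.hstack(I))
```

```text
19.69 [  0.7   0.2 152.6] [ 0.7 -1.6 -1.4]
19.94 [  0.7   5.2 152.6] [ 0.6 -1.7 -0.3]
20.19 [  0.8  10.3 152.9] [-1.2 -2.2 -2.4]
20.44 [  0.9  12.1 153. ] [-0.1 -1.5 -1.9]
20.69 [  1.   14.1 153. ] [ 1.  -2.2 -2.5]
20.94 [  1.   16.1 153. ] [ 0.  -1.9 -1. ]
21.19 [  1.   18.2 153. ] [ 0.3 -2.3 -1. ]
21.44 [  1.   20.2 153. ] [-0.7 -3.2 -1.2]
21.69 [  1.   22.2 153. ] [-0.7 -1.7 -1.7]
23.1333 [-0.25816967 -0.29700338 -0.64107081]
```

View pics/both3.png

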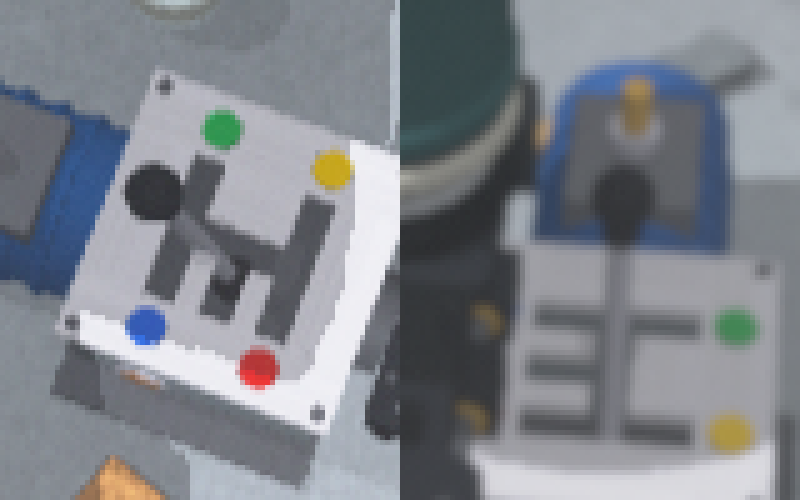

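Knob now at top (256,183.6) and side (264.8,169.4), at the left end of the channel and in line with the green slot. I measure it, then come in behind and push ahead.

Run:
```python
from h import *
from cell import manip
a,b=[dict(np.load(n+"3.npz")) for n in("top","side")]
p,e=tri(a,(256,183.6),b,(264.8,169.4));p=G(p);print(p,e)
assert .04<p[1]<.062 and abs(p[0])<.012
y=.052
manip.move_linear(W(-.06,-.10,.26),rate=.3)
manip.move_linear(W(-.06,y,.26),rate=.3)
manip.move_linear(W(-.055,y,.150),rate=.15)
s=manip.state();print(s["clock"],G(s["tool_pos"]),F(s))
push(manip,(-.055,y),(-.03,y),.150,.0125,.07,8)
push(manip,(-.03,y),(.005,y-.001),.150,.005,.05,8)
```

```text
[0.00061933 0.04589114 0.21289932] 0.004307006032793212
25.1583 [-0.05422553  0.05190986  0.15098397] [-0.58801137  0.24741585  0.63814973]
25.48 [-41.4  52.3 150.8] [-1.  -0.7  0.1]
25.81 [-29.5  52.  150. ] [-1.  -0.6 -0.5]
26.06 [-25.5  51.8 149.9] [-0.4 -0.4 -0.6]
26.31 [-21.6  51.8 149.9] [-2.6  0.8  1.1]
26.56 [-16.8  51.6 150. ] [-2.6  0.6  1.2]
26.81 [-12.2  51.6 150. ] [-3.1  0.8  1.9]
27.06 [ -7.7  51.5 149.9] [-1.6  1.5 -0.1]
27.31 [ -3.3  51.1 149.9] [-1.2  1.1 -0.7]
27.56 [  1.   51.  149.8] [-2.1  0.5 -0.6]
27.81 [  5.3  50.8 149.7] [-0.9  0.7 -1.2]
```

Run:
```python
from h import *
from cell import manip,cams
y=.051
push(manip,(.005,y),(.024,y),.149,.005,.05,8)
g=push(manip,(.024,y),(.042,y),.148,.002,.03,8)
manip.move_linear(W(g[0]-.03,y,.150),rate=.15)
manip.move_linear(W(-.06,y,.26),rate=.3)
manip.move_linear(W(-.08,-.17,.27),rate=.3)
s=manip.state();print(s["clock"],F(s))
I=[]
for n,(x,y) in(("top",(225,145)),("side",(240,130))):
    c=cams.capture(n);np.savez(n+"4.npz",**c);I.append(cv2.resize(c["image"][y:y+100,x:x+80],None,fx=5,fy=5,interpolation=cv2.INTER_NEAREST))
cv2.imwrite("pics/both4.png",np.hstack(I))
```

```text
28.06 [ 10.3  50.8 149.1] [-2.5 -0.5 -0.5]
28.31 [ 14.7  50.7 148.7] [-0.1 -0.5 -1. ]
28.56 [ 19.2  50.8 148.5] [-3.6 -0.4 -1.7]
28.81 [ 24.3  51.  148.9] [-2.4 -0.9 -0.8]
29.06 [ 26.6  51.1 148.4] [-2.5 -0.3 -1.3]
29.31 [ 28.2  51.  148.1] [-1.8 -0.1 -0.9]
29.56 [ 30.   50.9 147.8] [-2.5 -0.8 -1.9]
29.81 [ 31.   50.9 147.6] [-5.2 -0.2 -1.9]
30.06 [ 31.5  50.9 147.4] [-9.5  0.4  1.7]
stop
31.8833 [ 0.64176465  0.67617371 -0.70311775]
```

View pics/both4.png

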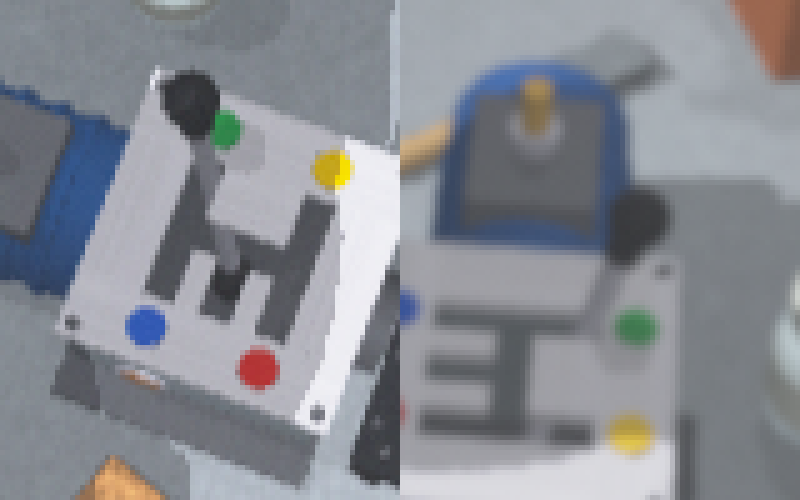

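Knob at top (263.2,165.8) and side (287.6,175.2), with the stick at the far end of the green slot and the mandrel standing. A last numeric check, then hand in.

Run:
```python
from h import *
from cell import manip,order
a,b=[dict(np.load(n+"4.npz")) for n in("top","side")]
p,e=tri(a,(263.2,165.8),b,(287.6,175.2));p=G(p);print(p,e)
# bystanders: image change vs. start, outside the machine and arm
d=cv2.absdiff(a["image"],dict(np.load("top0.npz"))["image"]).max(2)
for n,(u,v) in dict(block=(245,255),driver=(312,260),jar=(260,132),pot=(361,254),carving=(336,164),mandrel=(219,174),brush=(175,175)).items():
    print(n,np.percentile(d[v-10:v+10,u-10:u+10],90))
if p[0]>.044 and p[1]>.038:
    order.close_job();print("closed",manip.state()["clock"])
```

```text
[0.05391102 0.04601745 0.19888478] 0.004725471620286267
block 72.0
driver 15.0
jar 48.0
pot 102.0
carving 70.0
mandrel 45.0
brush 16.0
the job is handed in; nothing more can be done
the job is handed in; nothing more can be done
```

The lever is in the green gear (ahead-left), and I handed the job in with the arm clear. The clock read about 32 s just before hand-in. I pushed it out of park, along the channel and home with the shut fingers.

**Checks that passed**
- **Position:** the final knob position is (54, 46) mm in gearbox axes at z = 199 mm, against the stated 54, 50 and about 200 mm. The top and side cameras' rays missed each other by 4.7 mm.
- **Home stop:** the push force rose from about 2.5 N to 9.5 N at the slot end, with the tool at the depth expected for fully home. I stopped there.
- **Clear of everything:** with the arm withdrawn, the tool force read within 1 N of zero on each axis.

**What went wrong or stayed unsure**
- **First push:** the finger tips sit about 35 mm above the reported TCP. The lever was therefore dragged out of park with the finger tips pressing on top of the knob at up to 23 N, instead of being pushed from behind. It still stopped in the channel. I lowered the tool by 35 mm, and the other two pushes were against the side of the knob at only a few newtons until the home stop.
- **Sideways reading:** the cameras put the knob about 4 mm to the right of nominal throughout, which I took as measurement bias.
- **Bystanders:** my before/after image comparison was inconclusive; several differences were large, which I think is arm shadow and occlusion. The mandrel is standing in the last picture, and no unexpected contact force appeared at any step where I read it. I did not confirm the other bystanders one by one.

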